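# Start the leak tester by two presses

### The job

Get the leak tester going with light presses of the fingertips: first push the wide-headed plunger on the aluminium air valve block right in, where it stays, and then press the long narrow key on the grey console fully down and let it spring back up. Leave the narrow-headed plunger, the square and round keys and everything lying loose where they are, and finish clear of it all.

Things in the scene. Friction and masses are not known exactly. Their poses are not given: they have to be found in the camera images.
- console: Grey bench console of the leak tester, fixed, 130 mm deep (its x) by 250 mm wide (its y), 40 mm high, with blue ends; origin under its centre, z up. Three off-white keys stand in a row along its y, 22 mm on the -x side of its middle, at y = -78, 0 and +78 mm, in any order. A flat dark display lies behind them.
- key_long_top (a point): Off-white spring key on the grey console; this point is the middle of its flat top: the long narrow key, cap 48 mm along the console's x by 20 mm along its y. Its top stands 16 mm above the console's top at rest; it is framed by a black bezel 6 mm high and 4 mm wide all round.
- key_long (a joint): How far the long key is pressed: 0 m up, 0.006 m fully down. The spring resists with 1.5 N at the start and 5 N when fully down, then a hard stop; it springs back by itself.
- key_square_top (a point): Off-white spring key on the grey console; this point is the middle of its flat top: the square key, 32 by 32 mm. Its top stands 16 mm above the console's top at rest; it is framed by a black bezel 6 mm high and 4 mm wide all round.
- key_square (a joint): How far the square key is pressed: 0 m up, 0.006 m fully down; spring as the long key.
- key_round_top (a point): Off-white spring key on the grey console; this point is the middle of its flat top: the round key, 32 mm across. Its top stands 16 mm above the console's top at rest; it is framed by a black bezel 6 mm high and 4 mm wide all round.
- key_round (a joint): How far the round key is pressed: 0 m up, 0.006 m fully down; spring as the long key.
- valve_block: Aluminium air valve block, fixed, 80 mm deep (its x) by 190 mm wide (its y), 50 mm high, two brass ports on its +x side; origin under its centre, z up. Two upright black-headed plungers on steel stems stand on it at y = -47 and +47 mm, either way round.
- plunger_wide_top (a point): Middle of the flat top of the wide-headed plunger: a black disc 56 mm across and 12 mm thick on a 16 mm steel stem. Its top is 86 mm above the bench when fully out and 68 mm when fully in.
- plunger_wide (a joint): How far the wide-headed plunger is pushed in: 0 m out, 0.018 m fully in against a hard stop. It starts 0 to 5 mm in, moves straight down against about 3 N of friction plus some drag when pushed fast, has no spring and stays where it is left.
- plunger_narrow_top (a point): Middle of the flat top of the narrow-headed plunger: a black disc 26 mm across and 12 mm thick, at the same height as the wide one, to be left alone.
- plunger_narrow (a joint): How far the narrow-headed plunger is pushed in, 0 to 0.018 m; starts 0 to 3 mm in; friction as the wide one.
- socket: Loose steel wrench socket, 26 mm across, 34 mm high, standing on the console, near the corner at its +x, -y end; origin at the centre of its underside.
- jar: Loose blue jar with a black cap, 60 mm across, 75 mm high, standing on the bench beyond the console; origin at the centre of its underside.
- elbow: Loose steel pipe elbow, 55 mm high and 53 mm long, standing on the bench beyond the valve block; origin at the centre of its foot.
Not all that is in view belongs to the job. What is shaped like the elbow but orange or purple is not meant.

How it is judged:
By the outcome, as a careful person would: the job done as asked, in the order asked, and still so for the second after the job is handed in, with the robot touching nothing.
It also fails if it takes over 35 s, if anything falls off the work surface, if the arm or the gripper's body presses on something with over 40 N, if the wrist force passes 120 N, or if a joint passes its speed limit or range.

### The arm

A 6-joint arm with a two-finger parallel gripper is mounted at the origin on the work surface. World frame = base frame: x ahead of the robot, y to its left, z up, the work surface at z = 0. Lengths are in m, angles in rad, forces in N, time in s.
With the tool pointing down it reaches from about 0.4 to 0.825 m from the base axis. Payload 7 kg.
Tool frame: the origin (TCP) lies midway between the tips of the shut fingers; the grasp point (between the pads) lies 19 mm behind it; z points along the fingers, y is the line along which they close (so a half turn about z gives the same grasp; the last joint's range is limited). The gripper opens to 88 mm and grips with 3 to 60 N. Pads are 19 mm wide; open, the fingers measure 130 mm over their backs; the gripper's body (78 mm by 193 mm) begins 47 mm behind the grasp point.
Start: joints at [-0.969, 0.359, 0.012, 0, -1.224, -0.288], TCP at [0.208, -0.642, 0.227] pointing down, gripper open.
Joint ranges: [-3.07, 3.07], [-1.43, 2.12], [-1.02, 1.25], [-3.03, 1.67], [-3.05, -0], [-3.03, 3.03]. Speed limits (rad/s): [2.39, 2.39, 3.01, 3.14, 3.14, 3.14].

### API

Orientations are given as [roll, pitch, yaw] about the fixed x, y, z axes, in that order (R = Rz(yaw) Ry(pitch) Rx(roll)).
In Python, from station import telemetry, eyes, ticket, recognise, trace gives the robot as it stands. The module is installed in compiled form; this text tells all that it offers.
- The arm moves only by the tool servo_tool, never from a script. Its argument "series" is a list that holds one entry, the list of rows, each a list of 4 numbers: the shift along the tool's x, y, z in mm, then the turn about the tool's z in rad. In form: [[[x, y, z, roll], ...]]. A call has exactly 10 rows; each row shifts and turns the commanded pose from where the row before left it, along the tool's axes as they then stand; what a row does not reach is not made up. A row lasts 1/12 s, in which the tool goes at most 41.7 mm and 7.16 degrees, less where a joint would pass 70% of its speed; a pose out of reach is approached as far as the arm can. A call is refused whole if a number of a shift passes 41.7 or a number of a turn 0.125, either way. A call with a gripper value outside its range is refused whole. "claw" is the gripper's target within -1 to 1 (shut at 1, half-way at 0, fully open at -1), set as the call begins (left out, the last holds). The fingers move at their own pace and stop on an object; "grip_force" is the grip in N (left out, the last holds). Time passes only in rows, so rows that do not move let the fingers close, or fill a call up. It gives the time, the measured TCP pose, the force, the opening and the grip force at its end, in the units of the state.
- telemetry.get_state(): the state, without advancing time (a new reading comes with each control period).
- eyes.grab_frame(name): name is "side" or "top"; returns the picture (400x640x3 uint8, red, green, blue); there is no depth.
- eyes.calibration(name): a dict with "mtx" (3x3 intrinsics, pixels), "k1" (the pictures are not rectified: a ray, as slopes to the right and down, at radius r is drawn at 1 + k1 r^2 times it, then the intrinsics apply), "rvec" (rotation vector, rad) and "tvec" (3), from world to camera coordinates, as OpenCV has them. Camera axes: x right, y down, z forward; pixel columns grow to the right and rows downward; lengths in m; the calibration is good to about 2 mm. A picture is of the moment at which its call begins. calibration takes no time and is no camera call.
- ticket.job_done(): hands the job in; it is judged then, once.
Trained networks look in the newest picture that a camera, given by its name, has taken for a name from the list of things; names that differ only in an ending like _2 or _b are one class to them, and where a whole thing is asked for, a point or a joint stands for the part that bears it (a point fixed in the world has none). Each returns a list of dicts, best first, with "conf" (0 to 1); they miss things now and then, are a little off and sometimes report something else, mostly with a low value. They report only what shows in the picture. A call takes as long as a camera call. They do not tell look-alikes from the thing itself.
- recognise(camera, name): "position" ([x, y, z] in m, in world coordinates, good to about 4 mm: the middle of the surface that is visible of it).
- trace(camera, name): "mask" (400x640 bool, what is visible of it).
The state is a dict: "t": time; "q": joint angles; "qd": joint speeds; "joint_efforts": joint torques, N m; "eef_pos": TCP position; "ee_rot": TCP orientation; "force": force on the tool from outside, world axes, zero at the start; "moment": the same for the moment, N m; "width": finger opening in m; "gripper_force": force on a finger pad.
Only numpy, scipy, OpenCV 4.12 (cv2) and the standard library are available. Lean on these libraries where they do the work, as an engineer would, in place of code of your own. Each camera call takes 0.05 s, during which the arm holds its last target. There are 200 camera calls.

## Working session

There is one attempt and no reset: what is moved stays moved. The work goes in short steps, Python scripts to look and compute and a tool call to move; the robot and the scene stay as the last step left them, time stands still between calls to the robot, and variables do not carry over. Pictures are saved under pics/ and viewed, at most 10 in all, crops included, and the job is handed in when it is done.

Besides the shell and the picture viewer there is one more tool, called after "Request:" in YAML: its name, and indented under it one key for each argument. servo_tool: Moves the arm, as the interface text tells. Its arguments: {"type":"object","properties":{"series":{"type":"array"},"claw":{"type":"number"},"grip_force":{"type":"number"}},"required":["series"]}

```bash
mkdir -p pics; cat > h.py <<'E'
import numpy as np, cv2
from station import telemetry, eyes, ticket, recognise, trace
def ray(cam,u,v):
    c=eyes.calibration(cam);K=np.array(c["mtx"]);k1=c["k1"]
    p=cv2.undistortPoints(np.array([[[u,v]]],float),K,np.array([k1,0,0,0.]))[0,0]
    R=cv2.Rodrigues(np.array(c["rvec"],float))[0];t=np.array(c["tvec"],float).ravel()
    return -R.T@t, R.T@np.array([p[0],p[1],1.])
def onz(cam,u,v,z):
    o,d=ray(cam,u,v);return o+d*(z-o[2])/d[2]
def save(cam,fn):
    im=eyes.grab_frame(cam);cv2.imwrite(fn,im[:,:,::-1]);return im
E
python3 - <<'E'
from h import *
for c in("top","side"):
    save(c,f"pics/{c}0.png")
    for n in("plunger_wide_top","plunger_narrow_top","key_long_top","key_square_top","key_round_top","console","valve_block"):
        print(c,n,[(np.round(d["position"],3).tolist(),round(d["conf"],2)) for d in recognise(c,n)][:3])
s=telemetry.get_state();print(s)
E
```

```text
top plunger_wide_top [([0.509, 0.261, 0.085], 0.78)]
top plunger_narrow_top [([0.513, 0.167, 0.088], 0.43)]
top key_long_top [([0.528, -0.103, 0.056], 0.57)]
top key_square_top [([0.535, -0.174, 0.055], 0.45)]
top key_round_top []
top console [([0.56, -0.091, 0.041], 0.75)]
top valve_block [([0.515, 0.2, 0.047], 0.85)]
side plunger_wide_top [([0.509, 0.266, 0.078], 0.89)]
side plunger_narrow_top [([0.506, 0.168, 0.086], 0.59)]
side key_long_top [([0.53, -0.095, 0.058], 0.62)]
side key_square_top [([0.534, -0.175, 0.058], 0.49)]
side key_round_top [([0.523, -0.021, 0.052], 0.48)]
side console [([0.542, -0.052, 0.038], 0.61), ([0.511, 0.265, 0.078], 0.18)]
side valve_block [([0.495, 0.232, 0.05], 0.98)]
{'t': 0.8, 'q': array([-9.68927266e-01,  3.58566925e-01,  1.19007566e-02, -1.67205990e-05,
       -1.22411078e+00, -2.88095546e-01]), 'qd': array([-3.87841924e-05, -8.19939510e-05, -1.35818189e-03, -1.01376837e-03,
       -1.75750841e-03, -6.98482744e-04]), 'joint_efforts': array([ 7.64430006e-04, -5.82284188e+01,  2.93286645e+01,  7.00200051e+00,
        1.24977730e-02, -4.33586138e-05]), 'eef_pos': array([ 0.20831316, -0.64202119,  0.22657996]), 'ee_rot': array([-3.14157854e+00,  2.05847634e-05, -2.82782482e+00]), 'force': array([ 0.48627301, -0.56358814,  0.12957995]), 'moment': array([-0.01110573, -0.01367936, -0.01010829]), 'gripper_force': 0.0, 'width': 0.08750116351458409}
```

View pics/top0.png

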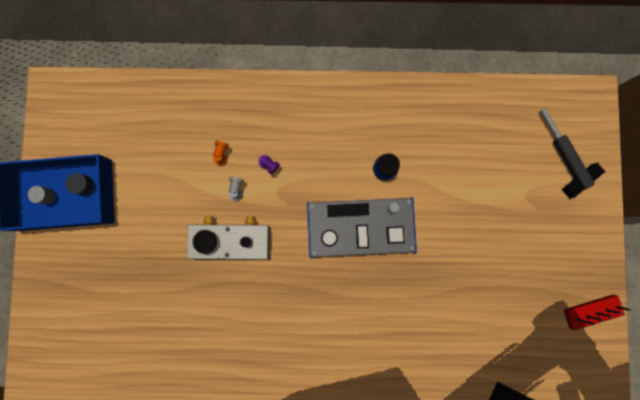

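View pics/side0.png

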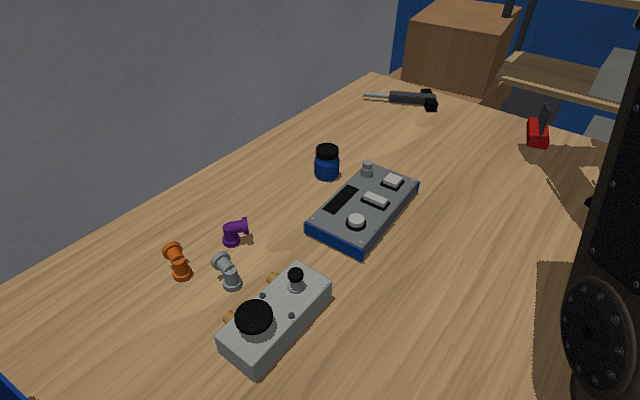

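The top view shows the wide plunger at (205,241), the narrow one at (246,242), and the round, long and square keys at (330,238), (362,236) and (396,235). The socket is at (394,208) and the jar at (387,167). The side view agrees on the order.

```bash
python3 - <<'E'
from h import *
for n,u,v,z in(("wide",205,241,.084),("narrow",246,242,.085),("round",330,238,.056),("long",362,236,.056),("square",396,235,.056)):
    print(n,np.round(onz("top",u,v,z),3))
for n,u,v,z in(("wide",254,316,.084),("narrow",295,274,.085),("round",356,221,.056),("long",375,199,.056),("square",393,180,.056)):
    print(n,np.round(onz("side",u,v,z),3))
for c in("top","side"):
  for n,z in(("plunger_wide_top",.082),("key_long_top",.055)):
    r=trace(c,n)
    if r:
        ys,xs=np.nonzero(r[0]["mask"]);print(c,n,xs.mean(),ys.mean(),len(xs),np.ptp(xs),np.ptp(ys),np.round(onz(c,xs.mean(),ys.mean(),z),3))
E
```

```text
wide [0.513 0.258 0.084]
narrow [0.512 0.164 0.085]
round [ 0.524 -0.028  0.056]
long [ 0.53  -0.102  0.056]
square [ 0.534 -0.182  0.056]
wide [0.507 0.264 0.084]
narrow [0.51  0.17  0.085]
round [ 0.52  -0.018  0.056]
long [ 0.526 -0.097  0.056]
square [ 0.53  -0.175  0.056]
top plunger_wide_top 204.00641025641025 241.58333333333334 468 24 23 [0.511 0.261 0.082]
top key_long_top 244.8505747126437 242.2183908045977 87 10 9 [0.511 0.171 0.055]
side plunger_wide_top 253.16368286445012 316.64961636828644 1173 39 36 [0.508 0.264 0.082]
side key_long_top 375.3141592920354 198.57522123893804 226 24 14 [ 0.527 -0.099  0.055]
```

Request:
servo_tool:
  series:
    - [[-30,20,0,-0.125],[-30,20,0,-0.125],[-30,20,0,-0.125],[-30,20,0,-0.125],[-20,0,0,-0.125],[0,0,0,-0.125],[0,0,0,-0.125],[0,0,0,-0.125],[0,0,0,-0.125],[0,0,0,-0.125]]
  claw: 1

```text
t: 1.83
eef_pos: [0.2884, -0.5008, 0.2268]
ee_rot: [-3.141, -0.0, -1.571]
force: [-0.3, 1.5, -0.3]
width: 0.0266
gripper_force: 0.0
```

Request:
servo_tool:
  series:
    - [[-33,-22,0,0],[-33,-22,0,0],[-33,-22,0,0],[-33,-22,0,0],[-33,-22,0,0],[-33,-22,0,0],[-33,-22,0,0],[-33,-22,0,0],[-33,-22,0,0],[-33,-22,0,0]]

```text
t: 2.67
eef_pos: [0.5113, -0.1706, 0.227]
ee_rot: [-3.141, 0.0, -1.578]
force: [0.7, -0.7, 0.0]
width: 0.0006
gripper_force: 0.0
```

Request:
servo_tool:
  series:
    - [[-41,0,0,0],[-41,0,0,0],[-41,0,0,0],[-41,0,0,0],[-41,0,0,0],[-41,0,0,0],[-41,0,0,0],[-41,0,0,0],[-41,0,0,0],[-41,0,0,0]]

```text
t: 3.5
eef_pos: [0.513, 0.2397, 0.227]
ee_rot: [-3.141, 0.001, -1.577]
force: [1.4, -0.2, 0.2]
width: 0.0003
gripper_force: 0.0
```

Request:
servo_tool:
  series:
    - [[-10,2,15,0],[-10,0,25,0],[0,0,25,0],[0,0,25,0],[0,0,20,0],[0,0,10,0],[0,0,5,0],[0,0,0,0],[0,0,0,0],[0,0,0,0]]

```text
t: 4.33
eef_pos: [0.5123, 0.2581, 0.103]
ee_rot: [-3.14, 0.001, -1.578]
force: [0.5, 0.3, 0.6]
width: 0.0005
gripper_force: 0.0
```

```bash
python3 - <<'E'
from h import *
im=save("side","pics/s1.png");cv2.imwrite("pics/s1c.png",cv2.resize(im[200:380,170:370,::-1],None,fx=3,fy=3))
s=telemetry.get_state();print(s["eef_pos"],s["force"])
E
```

```text
[0.51224606 0.25806596 0.10294562] [-0.07830453  0.59006341  0.36880571]
```

View pics/s1c.png

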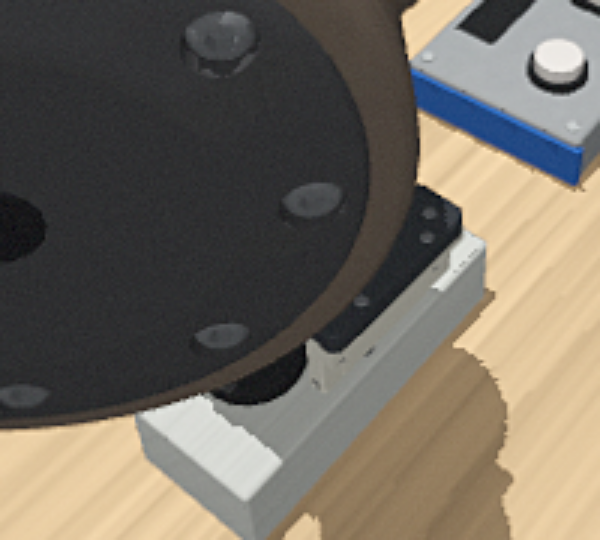

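Request:
servo_tool:
  series:
    - [[0,0,6,0],[0,0,5,0],[0,0,4,0],[0,0,4,0],[0,0,3,0],[0,0,3,0],[0,0,3,0],[0,0,2,0],[0,0,2,0],[0,0,0,0]]

```text
t: 5.22
eef_pos: [0.5114, 0.2575, 0.0691]
ee_rot: [3.141, -0.0, -1.578]
force: [0.3, 0.8, -0.0]
width: 0.0006
gripper_force: 0.0
```

Request:
servo_tool:
  series:
    - [[0,0,1,0],[0,0,1,0],[0,0,1,0],[0,0,0.5,0],[0,0,0,0],[0,0,0,0],[0,0,0,0],[0,0,0,0],[0,0,0,0],[0,0,0,0]]

```text
t: 6.05
eef_pos: [0.5118, 0.2577, 0.068]
ee_rot: [-3.14, 0.0, -1.577]
force: [-6.8, -2.5, 18.6]
width: 0.0005
gripper_force: 9.1
```

Request:
servo_tool:
  series:
    - [[0,0,-2,0],[0,0,-10,0],[0,0,-20,0],[0,0,-25,0],[20,-2,-25,0],[35,-3,0,0],[40,-3,0,0],[40,-3,0,0],[40,-3,0,0],[40,-2,0,0]]

```text
t: 6.88
eef_pos: [0.5261, 0.0409, 0.1488]
ee_rot: [-3.141, 0.0, -1.577]
force: [1.1, -0.2, 0.7]
width: 0.0005
gripper_force: 0.0
```

Request:
servo_tool:
  series:
    - [[40,0,0,0],[40,0,0,0],[38,0,0,0],[24,0,15,0],[0,0,20,0],[0,0,20,0],[0,0,15,0],[0,0,5,0],[0,0,0,0],[0,0,0,0]]

```text
t: 7.72
eef_pos: [0.5255, -0.0995, 0.0737]
ee_rot: [-3.141, -0.0, -1.577]
force: [0.4, 0.7, 0.3]
width: 0.0003
gripper_force: 0.0
```

```bash
python3 - <<'E'
from h import *
im=save("side","pics/s2.png");cv2.imwrite("pics/s2c.png",cv2.resize(im[120:390,190:450,::-1],None,fx=2.2,fy=2.2))
for c in("top","side"):
  if c=="top": eyes.grab_frame(c)
  for n in("plunger_wide_top","key_long_top","key_square_top","key_round_top"):
    print(c,n,[(np.round(d["position"],3).tolist(),round(d["conf"],2)) for d in recognise(c,n)][:2])
s=telemetry.get_state();print(s["eef_pos"],s["force"])
E
```

```text
top plunger_wide_top [([0.514, 0.268, 0.069], 0.61)]
top key_long_top []
top key_square_top []
top key_round_top []
side plunger_wide_top [([0.511, 0.267, 0.064], 0.84)]
side key_long_top [([0.531, -0.098, 0.058], 0.79), ([0.522, -0.025, 0.058], 0.57)]
side key_square_top [([0.527, -0.173, 0.058], 0.6)]
side key_round_top [([0.524, -0.02, 0.056], 0.73), ([0.629, 0.207, 0.046], 0.52)]
[ 0.52509603 -0.09949347  0.07328976] [0.37585164 0.90160972 0.27050101]
```

View pics/s2c.png

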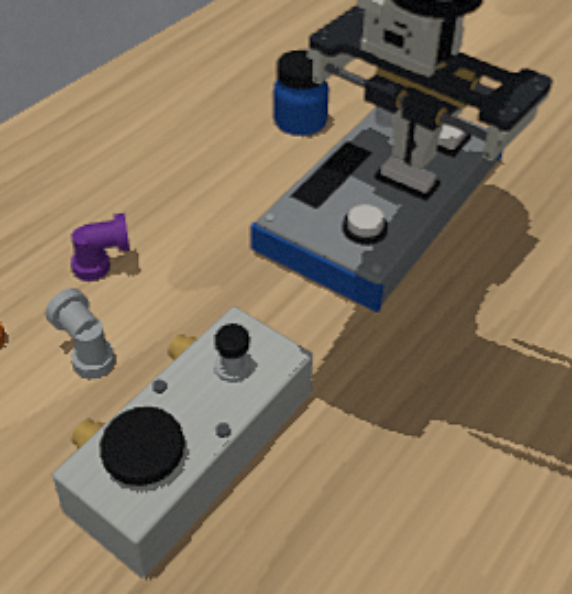

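The wide plunger is now flush low in crop view (143,445), the elbow and narrow plunger are undisturbed, and the fingertips hang over the long key at (408,178).

Request:
servo_tool:
  series:
    - [[0,0,6,0],[0,0,5,0],[0,0,3,0],[0,0,3,0],[0,0,2,0],[0,0,2,0],[0,0,1,0],[0,0,1,0],[0,0,1,0],[0,0,0,0]]

```text
t: 9.05
eef_pos: [0.5247, -0.0996, 0.0501]
ee_rot: [3.141, -0.0, -1.577]
force: [-6.8, 2.2, 14.1]
width: 0.0005
gripper_force: 7.1
```

Request:
servo_tool:
  series:
    - [[0,0,0.5,0],[0,0,0,0],[0,0,0,0],[0,0,0,0],[0,0,0,0],[0,0,0,0],[0,0,0,0],[0,0,0,0],[0,0,0,0],[0,0,0,0]]

```text
t: 9.88
eef_pos: [0.5247, -0.0996, 0.05]
ee_rot: [-3.142, -0.0, -1.577]
force: [-8.9, 3.0, 19.5]
width: 0.0
gripper_force: 9.4
```

Request:
servo_tool:
  series:
    - [[0,0,-2,0],[0,0,-5,0],[0,0,-10,0],[0,0,-25,0],[0,0,-35,0],[0,0,-40,0],[20,10,-30,0],[40,10,-10,0],[40,10,0,0],[40,10,0,0]]

```text
t: 10.72
eef_pos: [0.4848, -0.2397, 0.2078]
ee_rot: [-3.137, -0.001, -1.576]
force: [0.6, -0.5, -0.7]
width: 0.0005
gripper_force: 0.0
```

Request:
servo_tool:
  series:
    - [[40,5,0,0],[40,5,0,0],[40,0,0,0],[30,0,0,0],[0,0,0,0],[0,0,0,0],[0,0,0,0],[0,0,0,0],[0,0,0,0],[0,0,0,0]]

```text
t: 11.55
eef_pos: [0.4736, -0.3875, 0.2059]
ee_rot: [-3.141, -0.0, -1.576]
force: [-1.0, -0.1, 0.2]
width: 0.0003
gripper_force: 0.0
```

```bash
python3 - <<'E'
from h import *
im=save("side","pics/s3.png");cv2.imwrite("pics/s3c.png",cv2.resize(im[120:390,190:450,::-1],None,fx=2.2,fy=2.2))
for n in("plunger_wide_top","plunger_narrow_top","key_long_top"):
    print(n,[(np.round(d["position"],3).tolist(),round(d["conf"],2)) for d in recognise("side",n)][:2])
E
```

```text
plunger_wide_top [([0.511, 0.265, 0.065], 0.58)]
plunger_narrow_top [([0.507, 0.17, 0.085], 0.72)]
key_long_top [([0.532, -0.096, 0.055], 0.52)]
```

View pics/s3c.png

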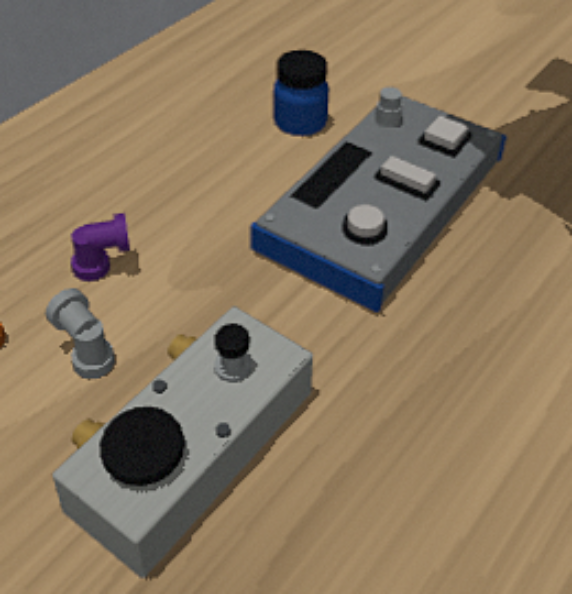

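The wide plunger (143,445) is fully in, the long key (408,175) is back up, and everything else is in place with the arm clear.

```bash
python3 -c "
from station import ticket
print(ticket.job_done())"
```

```text
the job is handed in; nothing more can be done
None
```

The job is handed in: the wide plunger was pushed in to its stop and stayed there, then the long key was pressed to its stop and sprang back up, with nothing else moved in the last picture and the arm clear at about 11.6 s.

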